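# Rock the tight cork out of the walnut jar

## Task

Open the jar of walnuts: its cork is stuck too tight to pull straight out, so take it by its wooden handle and rock it side to side while easing it up until it comes free, without lifting the jar up in its wooden holder. Then stand the cork upright on the round wooden trivet, wholly on it and without dropping it, and let go; leave the other things where they are.

Things in the scene. Friction and masses are not known exactly. Their poses are not given: they have to be found in the camera images.
- stopper: Tapered round cork, 66 mm across at its foot, 77 mm at its top, 45 mm tall; 0.13 kg. On it stands a dark wooden bar as a handle, 72 mm long (stopper's x), 24 mm thick (its y), 40 mm high: 85 mm tall in all. Origin: centre of the cork's foot; z up through the handle. It starts 28 mm deep in the jar's neck. The grip on it fades as it rises and is gone about 20 mm up; the foot clears the rim at 28 mm.
- lug_circle (a point): Centre of the circle of six rubber lugs in the jar's neck that grip the cork, 8 mm below the rim. Pulled straight up the cork holds with about 25 to 40 N, so the jar (8 to 11 N, full) rises with it. Rocked 0.1 to 0.2 rad either way about a level axis through this point (0.5 to 1.5 Nm) it can be raised 1 to 3 mm each swing with under 8 N on average.
- jar_mouth (a point): Centre of the jar's mouth at the rim, 140 mm above the worktop while the jar is down; z up. Clear glass jar, 120 mm across; neck 94 mm across outside, 82 mm inside, 28 mm long. It stands in a low round wooden holder, 144 mm across, 30 mm high, fixed to the worktop, that stops it from tilting and sliding; only its weight keeps it down.
- jar (a joint): How far the jar has been lifted in its holder, in m: 0 standing on the holder's floor, larger upward; it sinks back by its weight.
- trivet: Round light wooden trivet, 132 mm across, 12 mm thick, flat on top, fixed to the worktop. Origin: centre of its underside.
- salt_shaker: Bystander: glass salt shaker with a grey cap, 44 mm across, 90 mm tall. Origin: centre of its foot.
- yellow_bar: Bystander: a snack bar in a red and white wrapper, 56 x 124 x 22 mm, lying flat on the near side. Origin: centre of its underside.
- tumbler: Bystander: clear drinking glass, 80 mm across, 88 mm tall. Origin: centre of its foot.
- mug_b: Bystander: orange mug, 81 mm across, 101 mm tall, at the back. Origin: centre of its foot.
- sardine_tin: Bystander: flat sardine tin, 63 x 105 x 25 mm, at the back. Origin: centre of its underside.
Things that resemble listed ones, but are neither listed nor needed, are in the scene too. What is shaped like the stopper but blue or purple is not meant. Several things have the shape of the trivet; the one meant has the colours described above.

How it is judged:
By the outcome, as a careful person would: the job done as asked, in the order asked, and still so for the second after the job is handed in, with the robot touching nothing.
It also fails if it takes over 64 s, if anything falls off the work surface, if the arm or the gripper's body presses on something with over 40 N, if the wrist force passes 120 N, or if a joint passes its speed limit or range.

## Robot

A 6-joint arm with a two-finger parallel gripper is mounted at the origin on a cart in front of the work surface, level with it; the furniture and walls round the work are solid. World frame = base frame: x ahead of the robot, y to its left, z up, the work surface at z = 0. Lengths are in m, angles in degrees, forces in N, time in s.
With the tool pointing down it reaches from about 0.375 to 0.9 m from the base axis. Payload 3.1 kg.
Tool frame: the origin (TCP) lies on the centre line of the jaws, within the pads' length; the fingertips stand 14 mm ahead of it and the grasp point (between the pads) lies 5 mm behind it (bot.tips_ahead is the distance from the TCP to the fingertips, in m); z points along the fingers, y is the line along which they close (so a half turn about z gives the same grasp; the last joint's range is limited). The gripper opens to 87 mm and grips with 3 to 60 N. Pads are 19 mm wide; open, the fingers measure 117 mm over their backs; the gripper's body (75 mm by 190 mm) begins 51 mm behind the grasp point.
Start: joints at [-76.576, 30.224, 82.088, -0, 67.689, -10.227], TCP at [0.251, -0.572, 0.237] pointing down, gripper open.
Joint ranges: [-176.69, 176.69], [-43.24, 126.21], [12.49, 139.97], [-82, 262], [0, 151.66], [-163.58, 163.58]. Speed limits (degrees/s): [159.86, 159.86, 180, 180, 180, 180].

## Interface

Orientations are given as a 3x3 rotation matrix whose columns are the frame's x, y, z axes.
In Python, from rig import bot gives the robot as it stands.
- The arm moves only by the tool play_rows, never from a script. Its argument "moves" is a list that holds one entry, the list of rows, each a list of 6 numbers: the shift along the tool's x, y, z in mm, then the turn, a rotation vector about the tool's x, y, z in rad. A call has 1 to 5 rows; each row shifts and turns the commanded pose from where the row before left it, along the tool's axes as they then stand; what a row does not reach is not made up. A row lasts 1/10 s, in which the tool goes at most 50 mm and 8.59 degrees, less where a joint would pass 70% of its speed; a pose out of reach is approached as far as the arm can. A call with a gripper value outside its range is refused whole. "fingers" is the opening, from -1 (shut) to 1 (fully open), set as the call begins (left out, the last holds). The fingers move at their own pace and stop on an object; the grip force is fixed at half the most. Time passes only in rows, so rows that do not move let the fingers close. It gives the time, the measured TCP pose, the force, the opening and the grip force at its end, in the units of the state.
- bot.read_state(): the state, without advancing time (a new reading comes with each control period).
- bot.capture(name): name is "scene" or "top" or "wrist"; returns a dict with "image" (400x640x3 uint8, blue, green, red), "fx", "fy", "cx", "cy" (pixels), "distortion" ([k1, k2, p1, p2, k3] as OpenCV has them; the pictures are not rectified), "R" (3x3) and "t" (3): a world point X has camera coordinates R X + t. Camera axes: x right, y down, z forward; pixel columns grow to the right and rows downward; lengths in m; the calibration is good to about 2 mm. A picture is of the moment at which its call begins. There is no depth.
- bot.hand_in(): hands the job in; it is judged then, once.
Trained networks look in a picture, given as the dict that the camera call returned (one of the last four; its "shot" number tells which), for a name from the list of things; names that differ only in an ending like _2 or _b are one class to them, and where a whole thing is asked for, a point or a joint stands for the part that bears it (a point fixed in the world has none). Each returns a list of dicts, best first, with "confidence" (0 to 1); they miss things now and then, are a little off and sometimes report something else, mostly with a low value. They report only what shows in the picture. A call takes as long as a camera call. They do not tell look-alikes from the thing itself.
- bot.search_frame(picture, query): "centre" ([column, row] in pixels, amid what is visible of it).
- bot.silhouettes(picture, query): "pixels" (400x640 bool, what is visible of it) and "centre" ([column, row] in pixels, amid what is visible of it).
- bot.pinpoint(picture, query): "centre" ([column, row] in pixels: a listed point, or the origin of a listed thing).
The state is a dict: "time_s": time; "joint_positions": joint angles; "qvel": joint speeds; "tau": joint torques, N m; "position": TCP position; "tcp_rot": TCP orientation; "force": force on the tool from outside, world axes, zero at the start; "moment": the same for the moment, N m; "opening": opening from 0.0 (shut) to 1.0 (fully open); "grasp_force": force on a finger pad.
Only numpy, scipy, OpenCV 4.12 (cv2) and the standard library are available. Lean on these libraries where they do the work, as an engineer would, in place of code of your own. Each camera call takes 0.05 s, during which the arm holds its last target. There are 200 camera calls.

## Working session

There is one attempt and no reset: what is moved stays moved. The work goes in short steps, Python scripts to look and compute and a tool call to move; the robot and the scene stay as the last step left them, time stands still between calls to the robot, and variables do not carry over. Pictures are saved under pics/ and viewed, at most 10 in all, crops included, and the job is handed in when it is done.

Besides the shell and the picture viewer there is one more tool, called after ">>>" as name(argument=value, ...) on one line, values as JSON. play_rows: Moves the arm, as the interface text tells. Its arguments: {"type":"object","properties":{"moves":{"type":"array","items":{"type":"array","items":{"type":"array","items":{"type":"number"}}}},"fingers":{"type":"number"}},"required":["moves"]}

```bash
mkdir -p pics; cat > h.py <<'E'
import numpy as np, cv2
from rig import bot
def ray(p,px):
    K=np.array([[p["fx"],0,p["cx"]],[0,p["fy"],p["cy"]],[0,0,1]])
    u=cv2.undistortPoints(np.array([[px]],float),K,np.array(p["distortion"],float))[0,0]
    R=np.array(p["R"]);t=np.array(p["t"])
    return -R.T@t, R.T@np.array([u[0],u[1],1.])
def onz(p,px,z):
    c,d=ray(p,px); return c+d*(z-c[2])/d[2]
def proj(p,X):
    K=np.array([[p["fx"],0,p["cx"]],[0,p["fy"],p["cy"]],[0,0,1]])
    return cv2.projectPoints(np.array(X,float).reshape(-1,3),cv2.Rodrigues(np.array(p["R"],float))[0],np.array(p["t"],float),K,np.array(p["distortion"],float))[0][:,0]
E
python3 - <<'E'
from h import *
Z=dict(stopper=.112,jar_mouth=.14,lug_circle=.132,trivet=0,salt_shaker=0,tumbler=0,mug_b=0,sardine_tin=0,yellow_bar=0)
for c in("top","scene"):
    p=bot.capture(c); cv2.imwrite(f"pics/{c}1.png",p["image"])
    for q,z in Z.items():
        for r in bot.pinpoint(p,q)[:4]: print(c,q,np.round(r["centre"]),round(r["confidence"],2),np.round(onz(p,r["centre"],z),3))
E
```

```text
top stopper [283. 239.] 0.59 [0.49  0.129 0.112]
top stopper [230. 294.] 0.58 [0.362 0.329 0.112]
top jar_mouth [274. 230.] 0.7 [0.515 0.148 0.14 ]
top jar_mouth [310. 206.] 0.49 [0.562 0.017 0.14 ]
top lug_circle [274. 237.] 0.89 [0.496 0.154 0.132]
top trivet [362. 219.] 0.86 [ 0.51  -0.156  0.   ]
top trivet [421. 223.] 0.53 [ 0.44  -0.354  0.   ]
top salt_shaker [239. 209.] 0.49 [0.668 0.251 0.   ]
top tumbler [313. 201.] 0.68 [ 0.623 -0.009  0.   ]
top mug_b [326. 150.] 0.85 [ 0.807 -0.112  0.   ]
top sardine_tin [271. 192.] 0.94 [0.699 0.126 0.   ]
scene stopper [252. 324.] 0.9 [0.341 0.361 0.112]
scene stopper [292. 242.] 0.69 [0.499 0.138 0.112]
scene stopper [242. 292.] 0.68 [0.439 0.339 0.112]
scene jar_mouth [291. 237.] 0.95 [0.499 0.141 0.14 ]
scene lug_circle [292. 240.] 0.7 [0.492 0.142 0.132]
scene lug_circle [292. 237.] 0.65 [0.502 0.136 0.132]
scene trivet [367. 214.] 0.64 [ 0.516 -0.162  0.   ]
scene trivet [428. 203.] 0.44 [ 0.439 -0.363  0.   ]
scene salt_shaker [236. 245.] 0.84 [0.656 0.254 0.   ]
scene salt_shaker [263. 214.] 0.54 [0.713 0.121 0.   ]
scene tumbler [314. 221.] 0.95 [ 0.594 -0.002 -0.   ]
scene mug_b [309. 161.] 0.63 [ 0.826 -0.14   0.   ]
scene mug_b [291. 234.] 0.45 [0.594 0.087 0.   ]
scene sardine_tin [262. 214.] 0.6 [ 0.713  0.124 -0.   ]
scene yellow_bar [342. 264.] 0.63 [0.408 0.019 0.   ]
scene yellow_bar [237. 243.] 0.25 [0.658 0.248 0.   ]
```

View pics/top1.png

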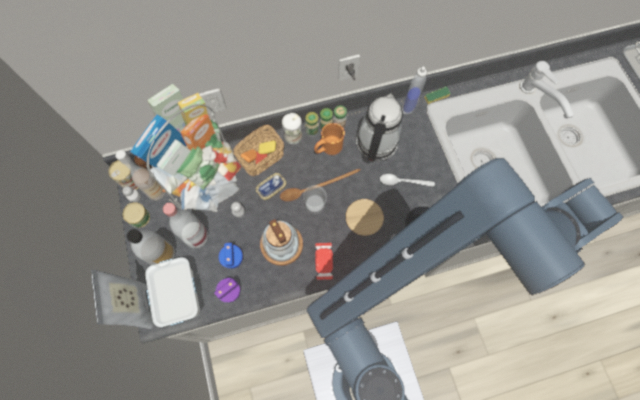

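View pics/scene1.png

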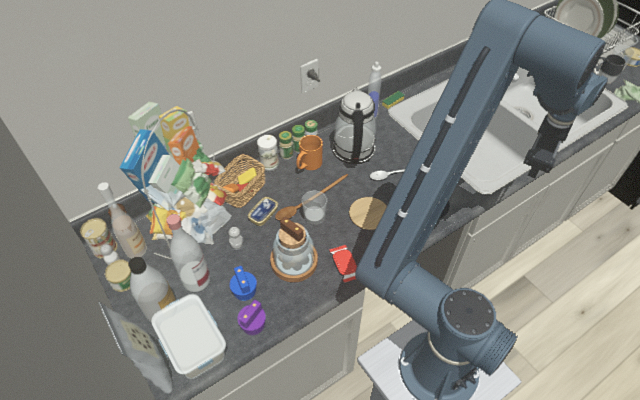

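The top view shows the jar at about (280,240) with the brown handle running (273,222) to (285,245). The light trivet is at (364,217), and the blue and purple look-alikes are at (230,255) and (228,290).

```bash
python3 - <<'E'
from h import *
s=bot.read_state(); print(np.round(s["tcp_rot"],3),s["position"],s["time_s"],s["opening"])
R=np.array(s["tcp_rot"]); print(np.round(1000*R.T@(np.array([.46,.135,.36])-s["position"])))
p=bot.capture("top"); a=cv2.resize(p["image"][190:270,235:315],None,fx=6,fy=6,interpolation=cv2.INTER_CUBIC)
cv2.imwrite("pics/crop.png",a)
for r in bot.silhouettes(p,"trivet")[:3]:
    print(r["confidence"],onz(p,r["centre"],.012),r["pixels"].sum())
E
```

```text
[[ 0.916  0.401  0.   ]
 [ 0.401 -0.916 -0.   ]
 [-0.     0.    -1.   ]] [ 0.25075421 -0.57247541  0.23658278] 1.0 0.9971901747097288
[ 475. -564. -123.]
0.63 [ 0.47701223 -0.33485853  0.012     ] 215
0.59 [ 0.50754835 -0.15695652  0.012     ] 1022
```

View pics/crop.png

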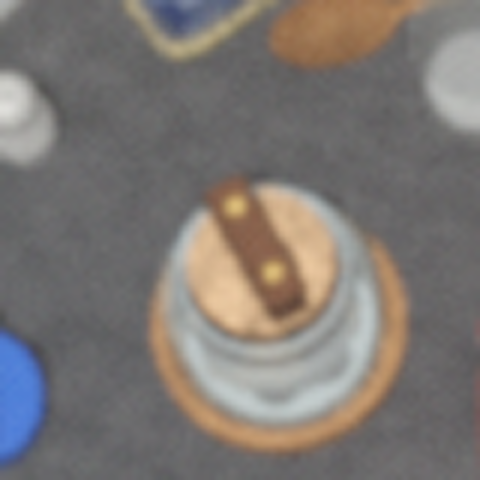

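The crop shows the handle's brass studs at (235,205) and (273,271), which is about (274.2,224.2) and (280.5,235.2) in the full picture.

```bash
python3 - <<'E'
from h import *
p=bot.capture("top")
a=onz(p,(235+235/6,190+205/6),.197);b=onz(p,(235+273/6,190+271/6),.197)
print(a,b,(a+b)/2,np.degrees(np.arctan2(*(a-b)[1::-1])))
E
```

```text
[0.51732065 0.1422924  0.197     ] [0.47839435 0.13244836 0.197     ] [0.4978575  0.13737038 0.197     ] 14.191930099459071
```

>>> play_rows(moves=[[[30,-35,-10,0,0,0],[30,-35,-10,0,0,0],[30,-35,-10,0,0,0],[30,-35,-10,0,0,0],[30,-35,-10,0,0,0]]], fingers=1)

```text
time_s: 1.65
position: [0.3182, -0.3503, 0.287]
tcp_rot: [[0.916, 0.401, 0.0], [0.401, -0.916, -0.0], [0.0, 0.0, -1.0]]
force: [1.1, 0.3, -0.1]
opening: 1.001
grasp_force: 0.0
```

>>> play_rows(moves=[[[30,-35,-10,0,0,0],[30,-35,-10,0,0,0],[30,-35,-10,0,0,0],[30,-35,-10,0,0,0],[30,-35,-10,0,0,0]]])

```text
time_s: 2.15
position: [0.3853, -0.1297, 0.3373]
tcp_rot: [[0.916, 0.401, 0.001], [0.401, -0.916, -0.0], [0.001, 0.001, -1.0]]
force: [2.0, -0.2, 1.5]
opening: 1.001
grasp_force: 0.0
```

>>> play_rows(moves=[[[30,-35,-5,0,0,0],[30,-35,0,0,0,0],[30,-35,0,0,0,0],[30,-35,0,0,0,0],[30,-35,0,0,0,0]]])

```text
time_s: 2.65
position: [0.4526, 0.0909, 0.3419]
tcp_rot: [[0.916, 0.401, 0.001], [0.401, -0.916, -0.0], [0.001, 0.001, -1.0]]
force: [0.4, -0.0, -0.3]
opening: 0.998
grasp_force: 0.0
```

>>> play_rows(moves=[[[20,-8,5,0,0,0.08],[20,-8,5,0,0,0.084],[20,-14,5,0,0,0],[0,0,0,0,0,0],[0,0,0,0,0,0]]])

```text
time_s: 3.15
position: [0.4993, 0.137, 0.3263]
tcp_rot: [[0.969, 0.247, -0.001], [0.247, -0.969, -0.001], [-0.001, 0.0, -1.0]]
force: [-0.4, -0.2, 0.2]
opening: 0.997
grasp_force: 0.0
```

```bash
python3 - <<'E'
from h import *
s=bot.read_state(); print(s["position"],np.round(s["tcp_rot"],3),s["force"])
p=bot.capture("wrist"); cv2.imwrite("pics/w1.png",p["image"])
for q,z in(("stopper",.112),("jar_mouth",.14),("lug_circle",.132)):
    for r in bot.pinpoint(p,q)[:2]: print(q,r["centre"],r["confidence"],onz(p,r["centre"],z))
for q in("stopper",):
    for r in bot.silhouettes(p,q)[:2]: print(q,r["centre"],r["confidence"],onz(p,r["centre"],.157))
E
```

```text
[0.49926538 0.13695063 0.32627305] [[ 0.969  0.247 -0.001]
 [ 0.247 -0.969 -0.001]
 [-0.001  0.    -1.   ]] [-0.38457401 -0.18998908  0.21409635]
stopper [316.6, 173.7] 0.84 [0.49888713 0.13335447 0.112     ]
stopper [163.6, 190.8] 0.68 [0.43640339 0.29764738 0.112     ]
stopper [183.3, 128.8] 0.97 [0.51859981 0.26973672 0.157     ]
stopper [149.4, 198.7] 0.92 [0.44128295 0.29305187 0.157     ]
```

View pics/w1.png

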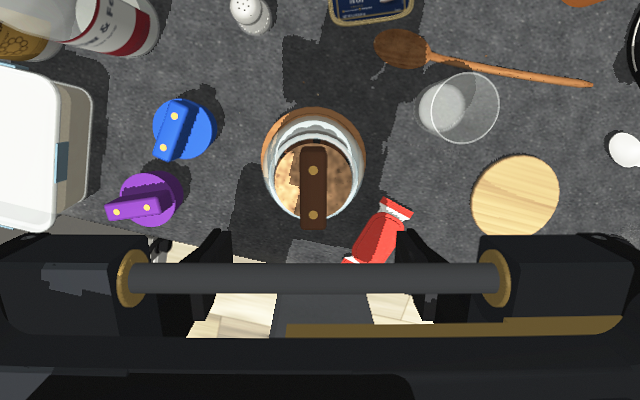

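The wrist picture shows the handle vertical and aligned with the tool, studs at (313,170) and (313,215). The light trivet is centred at about (515,196).

```bash
python3 - <<'E'
from h import *
p=bot.capture("wrist"); s=bot.read_state()
a=onz(p,(313,170),.197);b=onz(p,(313,215),.197);print(a,b,(a+b)/2,np.linalg.norm(a-b),np.degrees(np.arctan2(*(a-b)[1::-1])))
R=np.array(s["tcp_rot"]);print(R.T@((a+b)/2-s["position"]))
for u in((299,190),(327,190)): print((R.T@(onz(p,u,.197)-s["position"])))
for r in bot.silhouettes(p,"trivet")[:3]:
    q=cv2.minEnclosingCircle(np.argwhere(r["pixels"])[:,::-1].astype(np.float32))
    print(r["confidence"],r["centre"],q,onz(p,r["centre"],.012))
g=cv2.cvtColor(p["image"],cv2.COLOR_BGR2GRAY)[190]; print(g[290:336])
E
```

```text
[0.51825822 0.14171129 0.197     ] [0.47885617 0.13170268 0.197     ] [0.4985572  0.13670699 0.197     ] 0.040653330869432895 14.252415552455691
[-0.00073538 -0.0006112   0.12994562]
[ 0.0018905  -0.01280455  0.12994424]
[0.00191333 0.01157824 0.12994916]
0.64 [513.8, 195.4] ((514.5, 198.0), 47.28910446166992) [ 0.51978356 -0.16300561  0.012     ]
0.44 [623.4, 242.2] ((623.0, 241.0), 7.615873336791992) [ 0.49291968 -0.36530839  0.012     ]
[224 232 238 242 241 236 229 225 209  25  44  47  49  50  51  50  50  51
  53  52  53  53  53  53  53  53  53  54  53  54  53  54  53  50  45  59
 105 118 114 114 120 130 136 133 124 115]
```

>>> play_rows(moves=[[[0,-0.6,35,0,0,0],[0,0,35,0,0,0],[0,0,35,0,0,0],[0,0,30,0,0,0],[0,0,15,0,0,0]]])

```text
time_s: 4.0
position: [0.4979, 0.137, 0.1742]
tcp_rot: [[0.969, 0.246, -0.004], [0.246, -0.969, -0.0], [-0.004, -0.001, -1.0]]
force: [-0.0, -0.2, 0.5]
opening: 0.999
grasp_force: 0.0
```

>>> play_rows(moves=[[[0,0,0,0,0,0],[0,0,0,0,0,0],[0,0,0,0,0,0],[0,0,0,0,0,0],[0,0,0,0,0,0]]], fingers=-1)

```text
time_s: 4.5
position: [0.5001, 0.1375, 0.1776]
tcp_rot: [[0.969, 0.246, 0.002], [0.246, -0.969, 0.0], [0.002, 0.0, -1.0]]
force: [-0.4, 0.1, -0.1]
opening: 0.633
grasp_force: 0.0
```

>>> play_rows(moves=[[[0,0,0,0,0,0],[0,0,0,0,0,0],[0,0,0,0,0,0],[0,0,0,0,0,0],[0,0,0,0,0,0]]])

```text
time_s: 5.0
position: [0.4995, 0.1375, 0.1765]
tcp_rot: [[0.969, 0.246, -0.0], [0.246, -0.969, -0.0], [-0.0, 0.0, -1.0]]
force: [-0.6, -0.1, 1.1]
opening: 0.272
grasp_force: 30.0
```

>>> play_rows(moves=[[[0,0,0,0,0,0],[0,0,0,0,0,0],[0,0,0,0,0,0]]])

```text
time_s: 5.3
position: [0.4995, 0.1374, 0.1766]
tcp_rot: [[0.969, 0.246, -0.0], [0.246, -0.969, -0.0], [-0.0, 0.0, -1.0]]
force: [0.3, 0.1, 0.6]
opening: 0.273
grasp_force: 30.0
```

>>> play_rows(moves=[[[0,3.4,0.1,0.075,0,0],[0,3.4,0.1,0.075,0,0],[0,-3.4,-0.3,-0.075,0,0],[0,-3.4,-0.3,-0.075,0,0]]])

```text
time_s: 5.7
position: [0.4992, 0.1362, 0.1772]
tcp_rot: [[0.97, 0.242, -0.002], [0.242, -0.97, -0.002], [-0.002, 0.001, -1.0]]
force: [-1.6, -2.4, -3.2]
opening: 0.274
grasp_force: 30.1
```

>>> play_rows(moves=[[[0,-3.4,-0.3,-0.075,0,0],[0,-3.4,-0.3,-0.075,0,0],[0,3.4,-0.3,0.075,0,0],[0,3.4,-0.3,0.075,0,0]]])

```text
time_s: 6.1
position: [0.501, 0.1385, 0.1795]
tcp_rot: [[0.968, 0.251, 0.004], [0.251, -0.968, 0.001], [0.004, -0.0, -1.0]]
force: [1.6, -3.9, -5.8]
opening: 0.273
grasp_force: 30.1
```

>>> play_rows(moves=[[[0,3.6,-0.3,0.075,0,0],[0,3.6,-0.3,0.075,0,0],[0,-3.6,-0.3,-0.075,0,0],[0,-3.6,-0.3,-0.075,0,0]]])

```text
time_s: 6.5
position: [0.5019, 0.1364, 0.1812]
tcp_rot: [[0.97, 0.242, 0.005], [0.242, -0.97, -0.001], [0.005, 0.002, -1.0]]
force: [0.9, -1.5, -3.1]
opening: 0.273
grasp_force: 30.0
```

>>> play_rows(moves=[[[0,-3.6,-0.3,-0.075,0,0],[0,-3.6,-0.3,-0.075,0,0],[0,3.6,-0.3,0.075,0,0],[0,3.6,-0.3,0.075,0,0]]])

```text
time_s: 6.9
position: [0.5002, 0.1381, 0.1832]
tcp_rot: [[0.968, 0.251, 0.002], [0.251, -0.968, 0.0], [0.002, 0.0, -1.0]]
force: [-0.9, -0.2, 0.9]
opening: 0.273
grasp_force: 30.1
```

```bash
python3 - <<'E'
from h import *
s=bot.read_state(); print(s["position"],s["force"],s["moment"])
p=bot.capture("scene"); a=cv2.resize(p["image"][195:285,250:340],None,fx=6,fy=6,interpolation=cv2.INTER_CUBIC)
cv2.imwrite("pics/s2.png",a)
E
```

```text
[0.50016117 0.13810571 0.1832055 ] [-0.92447305 -0.16737502  0.88774074] [-0.64148176  0.00684226  0.06452764]
```

View pics/s2.png

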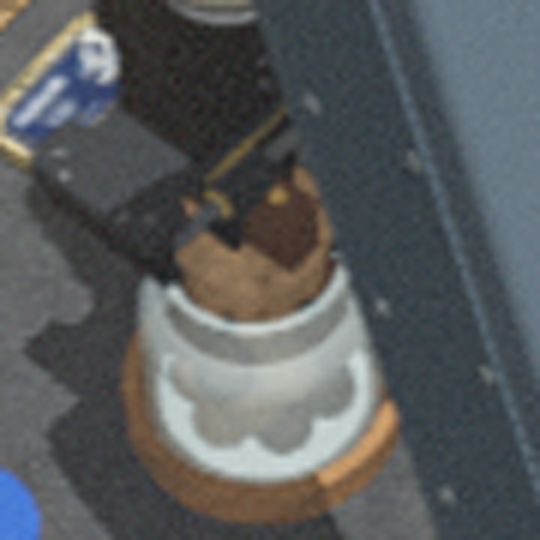

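The crop shows the jar still down in its holder and the cork visibly higher above the rim at about (250,310). The rocking works, so I'm continuing.

>>> play_rows(moves=[[[0,3.9,-0.3,0.075,0,0],[0,3.9,-0.3,0.075,0,0],[0,-3.9,-0.3,-0.075,0,0],[0,-3.9,-0.3,-0.075,0,0]]])

```text
time_s: 7.35
position: [0.5, 0.1371, 0.1841]
tcp_rot: [[0.971, 0.24, 0.001], [0.24, -0.971, 0.0], [0.001, 0.0, -1.0]]
force: [0.0, 0.6, -4.3]
opening: 0.274
grasp_force: 30.1
```

>>> play_rows(moves=[[[0,-4,-0.3,-0.075,0,0],[0,-4,-0.3,-0.075,0,0],[0,4,-0.3,0.075,0,0],[0,4,-0.3,0.075,0,0]]])

```text
time_s: 7.75
position: [0.4997, 0.1383, 0.1866]
tcp_rot: [[0.968, 0.252, 0.001], [0.252, -0.968, -0.0], [0.001, 0.0, -1.0]]
force: [-0.7, -0.2, -2.2]
opening: 0.272
grasp_force: 30.1
```

>>> play_rows(moves=[[[0,4.2,-0.3,0.075,0,0],[0,4.2,-0.3,0.075,0,0],[0,-4.2,-0.3,-0.075,0,0],[0,-4.2,-0.3,-0.075,0,0]]])

```text
time_s: 8.15
position: [0.4997, 0.1369, 0.1875]
tcp_rot: [[0.971, 0.24, 0.0], [0.24, -0.971, -0.0], [-0.0, 0.0, -1.0]]
force: [0.3, 0.2, -4.5]
opening: 0.271
grasp_force: 30.0
```

>>> play_rows(moves=[[[0,-4.3,-0.3,-0.075,0,0],[0,-4.3,-0.3,-0.075,0,0],[0,4.3,-0.3,0.075,0,0],[0,4.3,-0.3,0.075,0,0]]])

```text
time_s: 8.55
position: [0.4996, 0.1381, 0.1898]
tcp_rot: [[0.968, 0.251, 0.001], [0.251, -0.968, -0.001], [0.001, 0.001, -1.0]]
force: [0.6, -0.6, -3.3]
opening: 0.269
grasp_force: 30.0
```

>>> play_rows(moves=[[[0,4.4,-0.3,0.075,0,0],[0,4.4,-0.3,0.075,0,0],[0,-4.4,-0.3,-0.075,0,0],[0,-4.4,-0.3,-0.075,0,0]]])

```text
time_s: 8.95
position: [0.4997, 0.1369, 0.1911]
tcp_rot: [[0.971, 0.24, 0.0], [0.24, -0.971, -0.0], [-0.0, 0.0, -1.0]]
force: [0.6, 0.6, -4.2]
opening: 0.273
grasp_force: 30.0
```

>>> play_rows(moves=[[[0,-4.5,-0.3,-0.075,0,0],[0,-4.5,-0.3,-0.075,0,0],[0,4.5,-0.3,0.075,0,0],[0,4.5,-0.3,0.075,0,0]]])

```text
time_s: 9.35
position: [0.4997, 0.1382, 0.1935]
tcp_rot: [[0.968, 0.251, 0.001], [0.251, -0.968, -0.0], [0.001, 0.001, -1.0]]
force: [-0.6, -2.1, -1.3]
opening: 0.273
grasp_force: 30.0
```

>>> play_rows(moves=[[[0,4.7,-0.3,0.075,0,0],[0,4.7,-0.3,0.075,0,0],[0,-4.7,-0.3,-0.075,0,0],[0,-4.7,-0.3,-0.075,0,0]]])

```text
time_s: 9.75
position: [0.5, 0.1369, 0.1948]
tcp_rot: [[0.971, 0.24, 0.001], [0.24, -0.971, -0.0], [0.0, 0.001, -1.0]]
force: [0.2, 1.5, -3.3]
opening: 0.274
grasp_force: 29.9
```

>>> play_rows(moves=[[[0,-4.8,-0.3,-0.075,0,0],[0,-4.8,-0.3,-0.075,0,0],[0,4.8,-0.3,0.075,0,0],[0,4.8,-0.3,0.075,0,0]]])

```text
time_s: 10.15
position: [0.4995, 0.1384, 0.1973]
tcp_rot: [[0.968, 0.251, 0.0], [0.251, -0.968, 0.0], [0.0, -0.0, -1.0]]
force: [0.9, -1.2, -2.2]
opening: 0.274
grasp_force: 29.9
```

>>> play_rows(moves=[[[0,5,-0.3,0.075,0,0],[0,5,-0.3,0.075,0,0],[0,-5,-0.3,-0.075,0,0],[0,-5,-0.3,-0.075,0,0]]])

```text
time_s: 10.55
position: [0.4999, 0.1356, 0.1989]
tcp_rot: [[0.97, 0.242, 0.0], [0.242, -0.97, -0.003], [-0.001, 0.003, -1.0]]
force: [-0.1, 0.4, -1.2]
opening: 0.271
grasp_force: 30.0
```

```bash
python3 - <<'E'
from h import *
s=bot.read_state(); print(s["position"],s["force"],s["moment"])
p=bot.capture("scene"); a=cv2.resize(p["image"][195:285,250:340],None,fx=6,fy=6,interpolation=cv2.INTER_CUBIC)
cv2.imwrite("pics/s3.png",a)
E
```

```text
[0.49993591 0.13563376 0.19894609] [-0.1372694   0.38382121 -1.19747875] [-0.07374393  0.10673663  0.02329731]
```

View pics/s3.png

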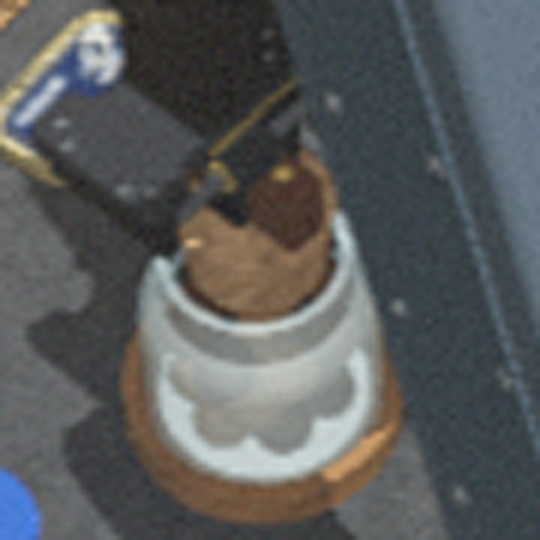

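The cork has risen 22 mm in the crop, the jar rim at about (250,330) hasn't moved, and the force is down to the cork's weight. It's free, so I'm lifting it straight up.

>>> play_rows(moves=[[[0,0,-2,0,0,0],[0,0,-3,0,0,0],[0,0,-5,0,0,0],[0,0,-10,0,0,0],[0,0,-15,0,0,0]]])

```text
time_s: 11.1
position: [0.4991, 0.137, 0.2346]
tcp_rot: [[0.969, 0.245, -0.002], [0.245, -0.969, 0.0], [-0.002, -0.001, -1.0]]
force: [0.4, 0.2, -0.4]
opening: 0.271
grasp_force: 30.0
```

>>> play_rows(moves=[[[0,0,-20,0,0,0],[0,0,-15,0,0,0],[0,0,-10,0,0,0],[0,0,0,0,0,0],[0,0,0,0,0,0]]])

```text
time_s: 11.6
position: [0.4993, 0.1372, 0.2793]
tcp_rot: [[0.969, 0.246, -0.0], [0.246, -0.969, 0.0], [-0.0, -0.0, -1.0]]
force: [0.3, -0.3, -2.1]
opening: 0.272
grasp_force: 30.0
```

```bash
python3 - <<'E'
from h import *
p=bot.capture("wrist")
for r in bot.silhouettes(p,"trivet")[:3]:
    e=cv2.fitEllipse(max(cv2.findContours(r["pixels"].astype(np.uint8),0,1)[0],key=len)) 
    print(r["confidence"],r["centre"],np.round(e[0]),np.round(e[1]),onz(p,r["centre"],.012),onz(p,e[0],.012))
    print(np.median(p["image"][r["pixels"]],0))
s=bot.read_state(); print(s["position"],s["force"],s["opening"],np.round(np.array(s["tcp_rot"]).T@(np.array([.513,-.16,.0])-s["position"]),3))
E
```

```text
0.81 [534.7, 208.3] [535. 207.] [ 86. 103.] [ 0.51550099 -0.16430618  0.012     ] [ 0.51774405 -0.16298078  0.012     ]
[182. 240. 253.]
[0.49886969 0.13724755 0.27852953] [-0.26059705  1.0130007  -1.84959824] 0.2752878480513639 [-0.059  0.292  0.279]
```

>>> play_rows(moves=[[[-3,15,0,0,0,0],[-6,30,0,0,0,0],[-7,37,0,0,0,0],[-7,37,0,0,0,0],[-7,37,0,0,0,0]]])

```text
time_s: 12.2
position: [0.5083, -0.0223, 0.2784]
tcp_rot: [[0.969, 0.247, -0.002], [0.247, -0.969, 0.001], [-0.002, -0.001, -1.0]]
force: [0.9, 0.5, -1.1]
opening: 0.277
grasp_force: 30.0
```

>>> play_rows(moves=[[[-7,37,0,0,0,0],[-7,37,0,0,0,0],[-7,35,0,0,0,0],[-4,20,0,0,0,0],[-2,8,0,0,0,0]]])

```text
time_s: 12.7
position: [0.5163, -0.1627, 0.2783]
tcp_rot: [[0.97, 0.244, -0.001], [0.244, -0.97, 0.0], [-0.001, -0.001, -1.0]]
force: [-0.3, -0.3, -0.3]
opening: 0.275
grasp_force: 30.0
```

>>> play_rows(moves=[[[0,0,0,0,0,0],[0,0,0,0,0,0]]])

```text
time_s: 12.9
position: [0.516, -0.1595, 0.2788]
tcp_rot: [[0.969, 0.247, -0.001], [0.247, -0.969, 0.002], [-0.001, -0.002, -1.0]]
force: [-0.4, -0.3, -0.6]
opening: 0.275
grasp_force: 30.0
```

```bash
python3 - <<'E'
from h import *
p=bot.capture("wrist"); cv2.imwrite("pics/w2.png",p["image"])
for r in bot.silhouettes(p,"trivet")[:2]: print(r["confidence"],r["centre"],onz(p,r["centre"],.012))
P=[.516,-.161,.012]; print(proj(p,[[P[0]+.066*np.cos(a),P[1]+.066*np.sin(a),.012] for a in np.arange(0,6.28,np.pi/4)]).round())
s=bot.read_state(); print(s["position"],np.round(s["tcp_rot"],3),s["force"])
T=s["position"];q=bot.capture("scene")
for r in bot.silhouettes(q,"trivet")[:2]: print(r["confidence"],r["centre"],onz(q,r["centre"],.012))
cv2.imwrite("pics/s4.png",cv2.resize(q["image"][120:260,300:440],None,fx=4,fy=4))
E
```

```text
0.94 [320.6, 149.3] [ 0.5366077  -0.16278988  0.012     ]
0.91 [446.6, 227.2] [ 0.47760821 -0.3537722   0.012     ]
[[329. 113.]
 [288. 119.]
 [264. 152.]
 [271. 190.]
 [303. 212.]
 [341. 207.]
 [365. 177.]
 [361. 138.]]
[ 0.51616377 -0.15916206  0.27910515] [[ 0.969  0.248 -0.001]
 [ 0.248 -0.969  0.001]
 [-0.001 -0.001 -1.   ]] [-0.18746199 -0.42407447 -0.70580691]
0.84 [428.8, 201.1] [ 0.43698415 -0.36116227  0.012     ]
```

View pics/w2.png

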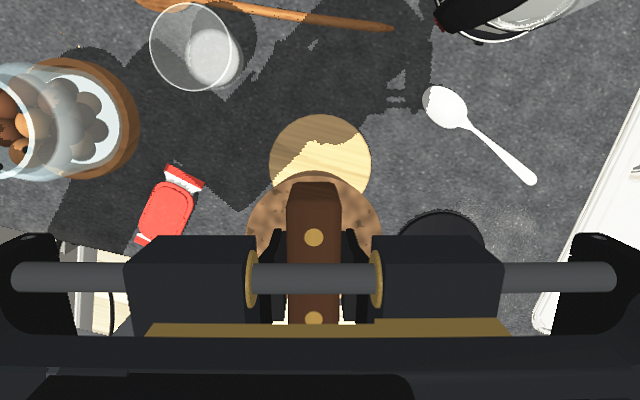

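The wrist picture shows the cork held upright. The trivet edge runs from column 269 to 371, about 5 px right of where I predicted, so I'll shift about 6 mm that way and lower.

>>> play_rows(moves=[[[0,3,20,0,0,0],[0,3,40,0,0,0],[0,0,45,0,0,0],[0,0,40,0,0,0],[0,0,25,0,0,0]]])

```text
time_s: 13.6
position: [0.5167, -0.165, 0.1068]
tcp_rot: [[0.969, 0.247, -0.003], [0.247, -0.969, 0.002], [-0.003, -0.003, -1.0]]
force: [0.1, 0.6, -1.4]
opening: 0.276
grasp_force: 30.0
```

>>> play_rows(moves=[[[0,0,15,0,0,0],[0,0,7,0,0,0],[0,0,2,0,0,0],[0,0,0,0,0,0],[0,0,0,0,0,0]]])

```text
time_s: 14.1
position: [0.5187, -0.1667, 0.0864]
tcp_rot: [[0.969, 0.247, 0.002], [0.247, -0.969, -0.001], [0.002, 0.002, -1.0]]
force: [-0.2, 0.2, -0.6]
opening: 0.272
grasp_force: 30.0
```

>>> play_rows(moves=[[[0,0,2,0,0,0],[0,0,2,0,0,0],[0,0,0,0,0,0],[0,0,0,0,0,0]]])

```text
time_s: 14.5
position: [0.5179, -0.1665, 0.0814]
tcp_rot: [[0.969, 0.246, 0.0], [0.246, -0.969, -0.0], [0.0, 0.0, -1.0]]
force: [0.3, 0.3, -1.5]
opening: 0.274
grasp_force: 30.0
```

>>> play_rows(moves=[[[0,0,1.5,0,0,0],[0,0,1,0,0,0],[0,0,0,0,0,0],[0,0,0,0,0,0]]])

```text
time_s: 14.9
position: [0.5179, -0.1665, 0.0789]
tcp_rot: [[0.969, 0.246, 0.0], [0.246, -0.969, -0.0], [0.0, 0.0, -1.0]]
force: [-1.1, -0.1, 0.2]
opening: 0.274
grasp_force: 30.0
```

>>> play_rows(moves=[[[0,0,1,0,0,0],[0,0,0,0,0,0],[0,0,0,0,0,0]]])

```text
time_s: 15.2
position: [0.5178, -0.1665, 0.0789]
tcp_rot: [[0.969, 0.246, 0.0], [0.246, -0.969, -0.0], [0.0, 0.0, -1.0]]
force: [-1.9, 0.1, 7.2]
opening: 0.27
grasp_force: 30.0
```

>>> play_rows(moves=[[[0,0,1,0,0,0],[0,0,0,0,0,0],[0,0,0,0,0,0]]])

```text
time_s: 15.5
position: [0.5177, -0.1665, 0.0788]
tcp_rot: [[0.969, 0.246, 0.0], [0.246, -0.969, -0.0], [0.0, 0.001, -1.0]]
force: [-3.6, 0.8, 14.6]
opening: 0.27
grasp_force: 30.0
```

>>> play_rows(moves=[[[0,0,-1.8,0,0,0],[0,0,0,0,0,0],[0,0,0,0,0,0]]])

```text
time_s: 15.8
position: [0.5181, -0.1666, 0.0788]
tcp_rot: [[0.969, 0.246, 0.0], [0.246, -0.969, -0.0], [0.0, 0.0, -1.0]]
force: [-1.9, 0.0, 4.9]
opening: 0.271
grasp_force: 30.0
```

>>> play_rows(moves=[[[0,0,0,0,0,0],[0,0,0,0,0,0],[0,0,0,0,0,0],[0,0,0,0,0,0],[0,0,0,0,0,0]]], fingers=1)

```text
time_s: 16.3
position: [0.5179, -0.1664, 0.0784]
tcp_rot: [[0.969, 0.246, -0.0], [0.246, -0.969, 0.0], [-0.0, -0.0, -1.0]]
force: [-0.7, -1.0, -0.2]
opening: 0.644
grasp_force: 0.0
```

>>> play_rows(moves=[[[0,0,0,0,0,0],[0,0,-2,0,0,0],[0,0,-5,0,0,0],[0,0,-15,0,0,0],[0,0,-25,0,0,0]]])

```text
time_s: 16.8
position: [0.5169, -0.1659, 0.1252]
tcp_rot: [[0.969, 0.246, -0.003], [0.246, -0.969, 0.002], [-0.003, -0.002, -1.0]]
force: [-0.1, -0.3, -1.1]
opening: 0.988
grasp_force: 0.0
```

>>> play_rows(moves=[[[0,0,-35,0,0,0],[0,0,-35,0,0,0],[0,0,-25,0,0,0],[-10,0,-20,0,0,0],[0,0,0,0,0,0]]])

```text
time_s: 17.3
position: [0.5091, -0.1697, 0.2439]
tcp_rot: [[0.969, 0.246, 0.005], [0.246, -0.969, -0.003], [0.004, 0.005, -1.0]]
force: [-0.0, -0.7, -0.4]
opening: 1.003
grasp_force: 0.0
```

```bash
python3 - <<'E'
from h import *
p=bot.capture("wrist"); cv2.imwrite("pics/w3.png",p["image"])
s=bot.read_state(); print(s["time_s"],s["position"],s["force"])
E
```

```text
17.35 [ 0.50865207 -0.16922747  0.24218335] [ 0.23900388 -0.14901713 -0.33201228]
```

View pics/w3.png

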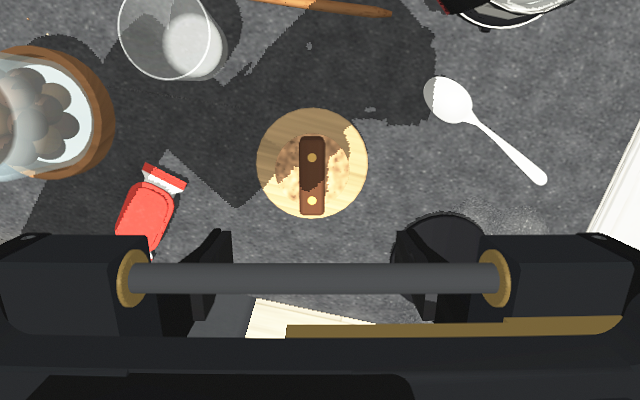

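The picture shows the cork standing upright and centred on the trivet at about (312,165), with the gripper clear and the bystanders in view still in place.

```bash
python3 -c "
from rig import bot
print(bot.hand_in())"
```

```text
the job is handed in; nothing more can be done
None
```

I rocked the cork free with the jar staying down in its holder, stood it upright on the light wooden trivet, let go and handed the job in at about 17 s; no result came back.

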